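# Tighten the clamp nut between its ribs with the pin wrench

## Task

Tighten the six-lug clamp nut on the blue fixture clockwise with the red-handled pin wrench until the nut's yellow lug stands in the green zone. The ribs block the handle after a short swing, so lift the wrench off, swing it back, and reseat it for the next stroke; keep the gripper's fingers off the fixture and its nut. Then lay the wrench flat, pins down, on the black mat and let it go.

Things in the scene. Friction and masses are not known exactly. Their poses are not given: they have to be found in the camera images.
- pin_wrench: Red-handled T-shaped pin wrench lying level, z up. Origin midway between its two pin tips; pins (10 thick, 24 long, pointing down) at y = +36 and -36 mm, cross bar 88 long. Handle along own -x to -204 mm, 18 wide, z = 24 to 38 mm, end foot down to z = 0; balances near x = -100; grip near -125, outside the ribs. Beside it: a blue-handled one, pins 36 apart, that does not fit.
- fixture: Blue block, origin on the nut's axis at bench height; x = -80 to 110, y = +-95, top 46 mm; oak strip behind, x from 78, to z = 86. Two ribs, 58 to 90 mm from the axis, top z = 105, limit the seated handle to 48 degrees either side of own -x (roughly towards the robot). Nut flange top z = 60; six lugs 28 to 44 mm from axis, 12 thick, top z = 78. Green zone 40 deg wide, centred 40 deg CCW from +x.
- clamp_nut (a joint): Nut turn, rad, grows clockwise from above. Starts at 0 to 0.44, green zone 1.745 to 2.443. At 0 the yellow lug is 160 degrees CCW from the fixture's +x. Lugs are 60 degrees apart; pins are mid-gap when wrench yaw minus fixture yaw = 0.698 - value + any multiple of 1.047 (handle over a lug), with 12.5 degrees of play each way before they push a lug. Takes 0.2 N m, stays where left.
- mat: Black rubber mat flat on the bench to the robot's right, 280 (own x) x 360 (own y) x 4 mm; origin at the centre of its underside. The two wrenches start on it, handles roughly towards the robot.
Not all that is in view belongs to the job. What is shaped like the pin_wrench but purple or white is not meant.

How it is judged:
On the way, in this order (a step that is already met when the one before it is completed fails the run):
1. the red wrench is seated on the nut: its middle within 20 mm of the nut's axis and its pin tips at least 4 mm below the lugs' tops (horizontal distance between pin_wrench and fixture below 0.02 m and z of pin_wrench in the frame of fixture between 0.05 and 0.074 m), for 0.1 s.
2. with the nut turned to at least 0.61 rad, the wrench is lifted clear of the lugs (value of joint clamp_nut above 0.61 rad and z of pin_wrench in the frame of fixture above 0.08 m), for 0.1 s.
3. the wrench is seated on the nut again and the yellow lug has reached the green zone (all of step 1 and value of joint clamp_nut between 1.71 and 2.48 rad), for 0.1 s.
At the end, for the whole second after the job is handed in: the nut stands between 1.71 and 2.48 rad (yellow lug in the green zone, 2 degrees over allowed), and the red wrench lies still, flat and pins down (within 10 degrees), on the mat with its origin within the mat's outline (value of joint clamp_nut between 1.71 and 2.48 rad and z of pin_wrench in the frame of mat between -0.005 and 0.015 m and angle between pin_wrench's own z axis and vertical below 0.18 rad and x of pin_wrench in the frame of mat between -0.14 and 0.14 m and y of pin_wrench in the frame of mat between -0.18 and 0.18 m and linear speed of pin_wrench below 0.02 m/s); the robot touches nothing.
It fails at once if the gripper's fingers press on the fixture or its nut (more than 4 N) (contact force between the fingers and fixture above 4 N).
It also fails if it takes over 58 s, if anything falls off the work surface, if the arm or the gripper's body presses on something with over 40 N, if the wrist force passes 120 N, or if a joint passes its speed limit or range.

## Robot

A 6-joint arm with a two-finger parallel gripper is mounted at the origin on the work surface. World frame = base frame: x ahead of the robot, y to its left, z up, the work surface at z = 0. Lengths are in m, angles in rad, forces in N, time in s.
With the tool pointing down it reaches from about 0.35 to 0.975 m from the base axis. Payload 7.1 kg.
Tool frame: the origin (TCP) lies midway between the tips of the shut fingers; the grasp point (between the pads) lies 19 mm behind it; z points along the fingers, y is the line along which they close (so a half turn about z gives the same grasp; the last joint's range is limited). The gripper opens to 88 mm and grips with 3 to 60 N. Pads are 20 mm wide; open, the fingers measure 115 mm over their backs; the gripper's body (75 mm by 178 mm) begins 61 mm behind the grasp point.
Start: joints at [1.234, 0.423, 1.63, -0, 1.089, -0.019], TCP at [0.195, 0.594, 0.223] pointing down, gripper open.
Joint ranges: [-3, 3], [-0.9, 2.11], [0.09, 2.58], [-1.31, 4.45], [0.11, 2.69], [-2.54, 2.54]. Speed limits (rad/s): [2.39, 2.39, 3.01, 3.14, 3.14, 3.14].

## Interface

Orientations are given as a unit quaternion [w, x, y, z].
In Python, from station import move_pose, movel, movej, command_gripper, wait, inverse_kinematics, read_camera, camera_info, MotionError, job_done, get_time, get_joint_pos, get_qvel, get_effort, get_tcp_pos, get_ee_rot, get_ft_force, get_ft_torque, get_grip_width, get_finger_force gives the robot as it stands. Calls block until the motion is done:
- move_pose(position, orientation): joint-space move of the TCP to a pose.
- movel(position, frame=None, v=0.15, until_force=None): straight line of the TCP; frame=None keeps the orientation; v is the mean speed in m/s. With until_force (N) it stops when the force on the tool has changed by that much, and returns True; else False.
- movej(angles): joint-space move.
- command_gripper(opening): opening from 0.0 (shut) to 1.0 (fully open); the grip force is fixed at half the most; returns when the fingers have stopped.
- wait(seconds).
- inverse_kinematics(position, orientation): joint angles nearest the present ones, or None.
- read_camera(name): name is "scene" or "top"; returns the picture (420x560x3 uint8, red, green, blue); there is no depth.
- camera_info(name): a dict with "intrinsics" (3x3 intrinsics, pixels), "dist" ([k1, k2, p1, p2, k3] as OpenCV has them; the pictures are not rectified), "T" (4x4, takes a point from camera to world coordinates). Camera axes: x right, y up, looking along -z (the intrinsics and any distortion apply to the point x, -y, -z); pixel columns grow to the right and rows downward; lengths in m; the calibration is good to about 2 mm. A picture is of the moment at which its call begins. camera_info takes no time and is no camera call.
A pose or a line that the arm cannot do raises MotionError and nothing moves.
- job_done(): hands the job in; it is judged then, once.
Readings, each from a call of its own:
- get_time(): time.
- get_joint_pos(): joint angles.
- get_qvel(): joint speeds.
- get_effort(): joint torques, N m.
- get_tcp_pos(): TCP position.
- get_ee_rot(): TCP orientation.
- get_ft_force(): force on the tool from outside, world axes, zero at the start.
- get_ft_torque(): the same for the moment, N m.
- get_grip_width(): opening from 0.0 (shut) to 1.0 (fully open).
- get_finger_force(): force on a finger pad.
Only numpy, scipy, OpenCV 4.12 (cv2) and the standard library are available. Lean on these libraries where they do the work, as an engineer would, in place of code of your own. Each camera call takes 0.05 s, during which the arm holds its last target. There are 200 camera calls.

## Working session

There is one attempt and no reset: what is moved stays moved. The work goes in short steps, each a Python script; the robot and the scene stay as the last script left them, time stands still between calls to the robot, and variables do not carry over. Pictures are saved under pics/ and viewed, at most 10 in all, crops included, and the job is handed in when it is done.

```bash
mkdir -p pics; ls
python3 - <<'E'
from station import *
import cv2,numpy as np
for n in("top","scene"):
    im=read_camera(n); cv2.imwrite(f"pics/{n}0.png",im[:,:,::-1]); c=camera_info(n); print(n,c["intrinsics"],c["dist"],np.round(c["T"],3))
print(get_time())
E
```

```text
pics
top [[437.30005672   0.         280.34978784]
 [  0.         437.30005672 212.96500127]
 [  0.           0.           1.        ]] [-0.1133223  0.         0.         0.         0.       ] [[-0.017  0.981 -0.195  0.229]
 [-1.    -0.02  -0.012 -0.11 ]
 [-0.015  0.195  0.981  1.119]
 [ 0.     0.     0.     1.   ]]
scene [[401.65108243   0.         281.2706662 ]
 [  0.         401.65108243 203.14473655]
 [  0.           0.           1.        ]] [-0.11934627  0.          0.          0.          0.        ] [[-0.104 -0.868  0.486  0.99 ]
 [ 0.995 -0.089  0.053 -0.051]
 [-0.003  0.489  0.872  0.953]
 [ 0.     0.     0.     1.   ]]
0.1
```

View pics/top0.png

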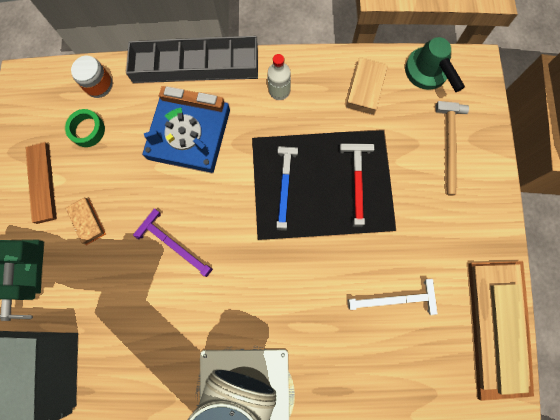

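View pics/scene0.png

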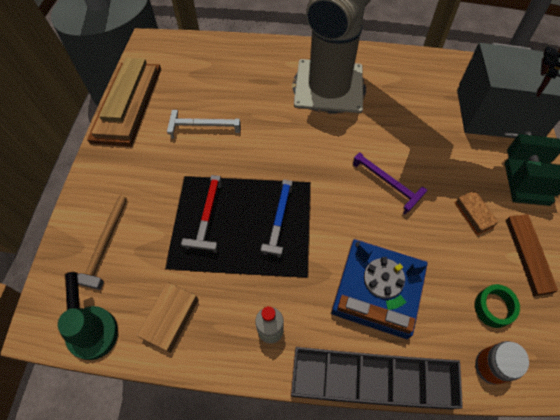

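The top view shows the red wrench at bar (357,147) and foot (360,223), with the blue wrench left of it. The fixture's nut is at about (183,130), with the yellow lug near (170,138) and the green zone near (174,114). The oak strip is at the top.

```bash
cat > h.py <<'E'
from station import *
import cv2,numpy as np
from scipy.spatial.transform import Rotation as R
def ray(n,uv):
    c=camera_info(n);T=np.array(c["T"])
    p=cv2.undistortPoints(np.array(uv,float).reshape(-1,1,2),np.array(c["intrinsics"]),np.array(c["dist"])).reshape(-1,2)
    d=np.c_[p[:,0],-p[:,1],-np.ones(len(p))]@T[:3,:3].T
    return T[:3,3],d
def onz(n,uv,z):
    o,d=ray(n,uv); return o+d*((z-o[2])/d[:,2])[:,None]
def pix(n,P):
    c=camera_info(n);T=np.array(c["T"]);q=(np.atleast_2d(P)-T[:3,3])@T[:3,:3]
    return cv2.projectPoints((q*[1,-1,-1]).reshape(-1,1,3),np.zeros(3),np.zeros(3),np.array(c["intrinsics"]),np.array(c["dist"]))[0].reshape(-1,2)
def mask(im,lo,hi,box):
    h=cv2.cvtColor(im,cv2.COLOR_RGB2HSV);m=cv2.inRange(h,np.array(lo),np.array(hi))
    k=np.zeros_like(m);x0,y0,x1,y1=box;k[y0:y1,x0:x1]=m[y0:y1,x0:x1]
    nl,l,s,c=cv2.connectedComponentsWithStats(k)
    if nl<2:return k*0
    return (l==1+np.argmax(s[1:,4])).astype(np.uint8)
def pts(m): return np.argwhere(m)[:,::-1].astype(float)
BOX={"top":dict(fix=(135,75,240,180),wr=(330,135,390,235)),"scene":dict(fix=(325,235,435,345),wr=(175,170,228,262))}
E
python3 - <<'E'
from h import *
out=[]
for n in("top","scene"):
    im=cv2.imread(f"pics/{n}0.png")[:,:,::-1].copy(); b=BOX[n]
    m=mask(im,(0,150,80),(8,255,255),b["wr"]); P=onz(n,pts(m),.042)
    c=P.mean(0);u=np.linalg.svd(P[:,:2]-c[:2],full_matrices=False)[2][0];u*=np.sign(u[0]);s=(P[:,:2]-c[:2])@u
    print(n,"red c",c.round(4),"yaw",np.degrees(np.arctan2(u[1],u[0])).round(2),"len",np.ptp(s).round(3))
    g=mask(im,(0,0,110),(180,60,255),b["wr"]);Q=onz(n,pts(g),.042)
    print(" bar c",Q.mean(0).round(4),"n",len(Q),cv2.minAreaRect(Q[:,:2].astype(np.float32)*1000), "dist along",((Q.mean(0)-c)[:2]@u).round(4))
    for nm,lo,hi,z in(("yellow",(24,150,120),(34,255,255),.078),("green",(50,130,80),(75,255,255),.060),("blue",(100,150,60),(125,255,255),.046)):
        k=mask(im,lo,hi,b["fix"]);K=onz(n,pts(k),z);print(" ",nm,len(K),pts(k).mean(0).round(1),K.mean(0).round(4))
    k=mask(im,(0,0,120),(180,70,255),b["fix"]);print("  grey",len(pts(k)),onz(n,pts(k),.06).mean(0).round(4),cv2.minEnclosingCircle(onz(n,pts(k),.06)[:,:2].astype(np.float32)))
    x0,y0,x1,y1=b["fix"];out.append(cv2.resize(im[y0:y0+105,x0:x0+105],(400,400),interpolation=cv2.INTER_CUBIC))
cv2.imwrite("pics/fix.png",np.hstack(out)[:,:,::-1])
E
```

```text
top red c [ 0.4874 -0.2963  0.042 ] yaw -1.66 len 0.123
 bar c [ 0.5996 -0.2993  0.042 ] n 382 ((587.097412109375, -298.0399475097656), (86.62883758544922, 70.58452606201172), 89.0864028930664) dist along 0.1122
  yellow 31 [169.7 137.3] [0.639  0.1812 0.078 ]
  green 94 [173.2 113.1] [0.7135 0.1799 0.06  ]
  blue 2964 [185.7 136.9] [0.6518 0.1478 0.046 ]
  grey 664 [0.6611 0.1535 0.06  ] ((0.6620197296142578, 0.1538064032793045), 0.04821653291583061)
scene red c [ 0.4924 -0.2948  0.042 ] yaw -1.73 len 0.123
 bar c [ 0.6041 -0.298   0.042 ] n 297 ((589.94970703125, -297.10247802734375), (84.2623062133789, 69.65621185302734), 88.20875549316406) dist along 0.1117
  yellow 29 [398.2 266.7] [0.6437 0.1837 0.078 ]
  green 156 [395.3 302.4] [0.7238 0.1796 0.06  ]
  blue 1276 [401.5 276.7] [0.6544 0.199  0.046 ]
  grey 518 [0.6669 0.1543 0.06  ] ((0.664967954158783, 0.15465110540390015), 0.04566415026783943)
```

View pics/fix.png

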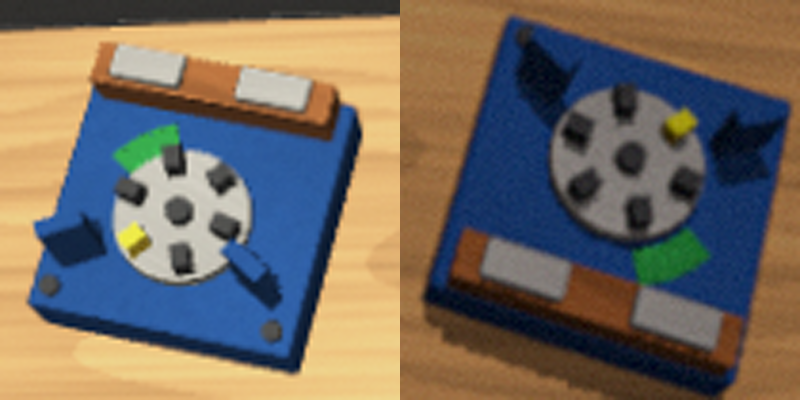

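The crops show six lugs around the hub, with yellow at (133,240) in the top crop. The ribs flank the robot side and the green zone is next to the oak strip. I'll refine the axis and nut angle, then the wrench ends.

Run:
```python
from h import *
for n in("top","scene"):
    im=cv2.imread(f"pics/{n}0.png")[:,:,::-1].copy(); b=BOX[n]
    # lugs seeds (crop coords -> px)
    sd=dict(top=[(133,239),(129,190),(174,158),(221,177),(225,225),(182,258)],scene=[(680,124),(686,183),(639,212),(584,186),(578,131),(624,101)])[n]
    x0,y0=b["fix"][:2]; off=0 if n=="top" else 400
    S=np.array([((x-off)/400*105+x0,y/400*105+y0) for x,y in sd])
    L=onz(n,S,.076)[:,:2]; c=L.mean(0); a=np.degrees(np.arctan2(*(L-c).T[::-1]));
    ph=(a[0]-np.arange(6)*60)  # clockwise order
    d=(a-ph+180)%360-180
    print(n,"axis by lugs",c.round(4),"r",np.linalg.norm(L-c,axis=1).round(4),"yellow ang",(a[0]+d.mean()).round(1),d.round(1))
    k=mask(im,(0,0,120),(180,70,255),b["fix"]);h=cv2.convexHull(pts(k).astype(np.float32)).reshape(-1,2)
    H=onz(n,h,.06)[:,:2];A=np.c_[2*H,np.ones(len(H))];s=np.linalg.lstsq(A,(H**2).sum(1),rcond=None)[0]
    print(" flange",s[:2].round(4),"R",np.sqrt(s[2]+s[:2]@s[:2]).round(4))
    E_=dict(top=[(32,297),(298,362),(360,110)],scene=[(510,18),(790,103),(735,372)])[n]
    C=onz(n,[((x-off)/400*105+x0,y/400*105+y0) for x,y in E_],.046)[:,:2]
    e=C[1]-C[0]; y=np.degrees(np.arctan2(e[1],e[0])); print(" front edge len",np.linalg.norm(e).round(3),"dir",y.round(1),"side dir",np.degrees(np.arctan2(*(C[2]-C[1])[::-1])).round(1))
    # wrench extent
    m=mask(im,(0,150,80),(8,255,255),b["wr"]);P=onz(n,pts(m),.042)[:,:2];rc=P.mean(0);u=np.linalg.svd(P-rc,full_matrices=False)[2][0];u*=np.sign(u[0])
    g=mask(im,(0,0,110),(180,60,255),b["wr"]);Q=onz(n,pts(g),.042)[:,:2]-rc;w=np.array([-u[1],u[0]])
    s,t=Q@u,Q@w; bar=abs(t)>.015
    print(" bar s",np.percentile(s[bar],[3,50,97]).round(4),"t",t[bar].min().round(4),t[bar].max().round(4),"origin",(rc+u*np.median(s[bar])+w*(t[bar].min()+t[bar].max())/2).round(4), "red near end s",((P-rc)@u).min().round(4))
for y in(-60,-20,0,20):
    print(y,np.round(inverse_kinematics([.55,.2,.2],(R.from_euler('z',y,degrees=True)*R.from_euler('x',180,degrees=True)).as_quat(scalar_first=True)),2))
print(get_ee_rot())
```

```text
top axis by lugs [0.6599 0.1518] r [0.0364 0.0364 0.0363 0.036  0.0356 0.0364] yellow ang 126.7 [ 0.   1.4 -0.5 -0.3  1.4  1. ]
 flange [0.6621 0.154 ] R 0.0476
 front edge len 0.193 dir -105.6 side dir -12.4
 bar s [0.1183 0.127  0.1353] t -0.0417 0.0447 origin [ 0.6144 -0.2984] red near end s -0.0609
scene axis by lugs [0.6679 0.1549] r [0.0378 0.0356 0.035  0.0363 0.0352 0.0352] yellow ang 127.1 [ 0.  -1.3 -1.4 -0.9  1.1 -0.4]
 flange [0.6648 0.1548] R 0.045
 front edge len 0.186 dir 76.9 side dir -13.8
 bar s [0.1184 0.1249 0.1319] t -0.0415 0.0428 origin [ 0.6173 -0.298 ] red near end s -0.0627Traceback (most recent call last):
  File "<stdin>", line 24, in <module>
    return _wrapfunc(a, 'round', decimals=decimals, out=out)
    return _wrapit(obj, method, *args, **kwds)
    result = getattr(arr, method)(*args, **kwds)
TypeError: unsupported operand type(s) for *: 'NoneType' and 'float'
```

```bash
cat >> h.py <<'E'
AX=np.array([.6637,.1539]); PSI=-13.8; GR=.125
def quat(y,flip): return list((R.from_euler('z',y+180*flip,degrees=True)*R.from_euler('x',180,degrees=True)).as_quat(scalar_first=True))
def tcp(o,yaw,z,g=GR):  # wrench origin xy, yaw deg, z of wrench pin tips -> TCP
    a=np.radians(yaw); return [o[0]-g*np.cos(a),o[1]-g*np.sin(a),z+.012]
E
python3 - <<'E'
from h import *
print(get_ee_rot())
for f in(0,1):
  for o,y,z in(([.6158,-.298],-1.7,.004),([.6158,-.298],-1.7,.2),(AX,6.9,.2),(AX,6.9,.063),(AX,-58,.063),(AX,-58,.11),(AX,16,.11)):
    q=inverse_kinematics(tcp(o,y,z),quat(y,f)); print(f,y,z,None if q is None else np.round(q,2))
E
```

```text
[-1.10039451e-04  1.58240100e-01  9.87400417e-01 -6.89439903e-04]
0 -1.7 0.004 [-0.56  0.65  1.84 -0.    0.65  1.04]
0 -1.7 0.2 [-0.56  0.36  1.76 -0.    1.03  1.04]
0 6.9 0.2 [ 0.23  0.34  1.79 -0.    1.01  1.68]
0 6.9 0.063 [ 0.23  0.54  1.87 -0.    0.74  1.68]
0 -58 0.063 None
0 -58 0.11 None
0 16 0.11 [ 0.19  0.46  1.85 -0.    0.83  1.49]
1 -1.7 0.004 [-0.56  0.65  1.84  0.    0.65 -2.1 ]
1 -1.7 0.2 [-0.56  0.36  1.76  0.    1.03 -2.1 ]
1 6.9 0.2 [ 0.23  0.34  1.79  0.    1.01 -1.46]
1 6.9 0.063 [ 0.23  0.54  1.87  0.    0.74 -1.46]
1 -58 0.063 [ 0.39  0.64  1.65 -0.    0.85 -0.17]
1 -58 0.11 [ 0.39  0.58  1.63 -0.    0.93 -0.17]
1 16 0.11 [ 0.19  0.46  1.85  0.    0.83 -1.66]
```

Run:
```python
from h import *
o=[.6158,-.298];y=-1.7
move_pose(tcp(o,y,.11),quat(y,1)); movel(tcp(o,y,.0045),v=.12)
command_gripper(0.0); print(get_grip_width()*.088,get_finger_force(),get_time())
movel(tcp(o,y,.15),v=.15)
move_pose(tcp(AX,6.9,.15),quat(6.9,1)); movel(tcp(AX,6.9,.10),v=.12)
print(get_tcp_pos(),get_ft_force(),get_time())
out=[]
for n in("top","scene"):
    im=read_camera(n);cv2.imwrite(f"pics/{n}1.png",im[:,:,::-1]);x0,y0,x1,y1=BOX[n]["fix"];y0-=20 if n=="top" else 40;x0-=10
    out.append(cv2.resize(im[y0:y0+130,x0:x0+130],(400,400),interpolation=cv2.INTER_CUBIC))
cv2.imwrite("pics/hov.png",np.hstack(out)[:,:,::-1])
```

```text
0.018123405579627723 29.995074570178986 5.4917
[0.53988636 0.1385206  0.11206615] [ 0.48757776 -0.26031259 -2.68151305] 8.775
```

View pics/hov.png

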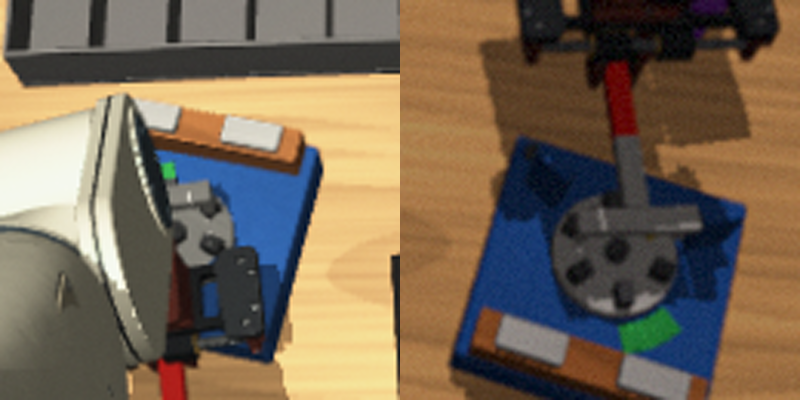

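The hover view shows the wrench held level above the nut. In the scene crop the bar runs from about (580,222) to (700,218). I'll check its centre against the axis in that same camera, using an enlarged view.

Run:
```python
from h import *
im=cv2.imread("pics/scene1.png")
x0,y0=365,250
cv2.imwrite("pics/z.png",cv2.resize(im[y0:y0+60,x0:x0+80],(800,600),interpolation=cv2.INTER_CUBIC))
a=np.radians(6.9);u=np.array([np.cos(a),np.sin(a)]);w=np.array([-u[1],u[0]])
for nm,p in(("bar ctr top",AX),("end+",AX+.044*w),("end-",AX-.044*w)):
    print(nm,((pix("scene",[*p,.138])-[x0,y0])*10).round(0))
```

```text
bar ctr top [[269. 146.]]
end+ [[467. 140.]]
end- [[ 69. 151.]]
```

View pics/z.png

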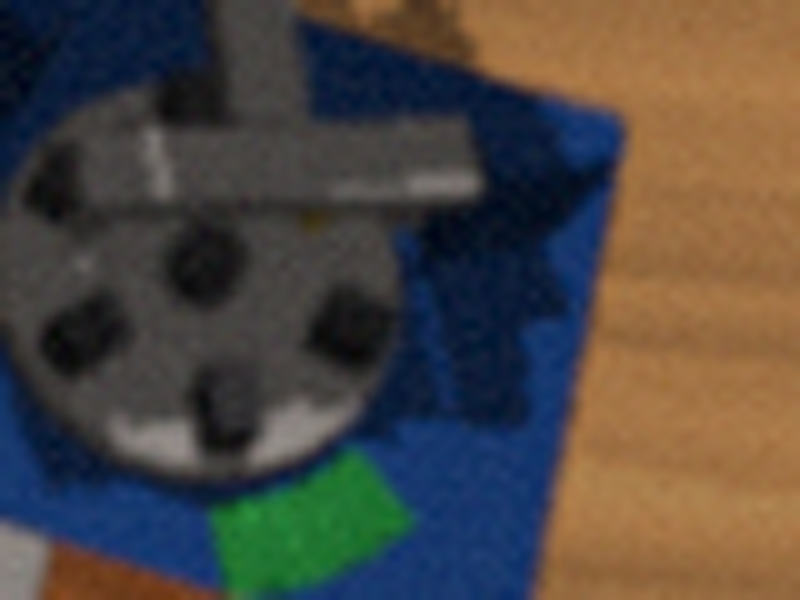

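The bar centre, seen at (277,152), is within about 2 mm of the predicted point (269,146), so I'm seating it and running the first stroke.

```bash
cat >> h.py <<'E'
def seat(y,z=.064):
    hit=movel(tcp(AX,y,z),quat(y,1),v=.06,until_force=10); print("seat hit",hit,"tip z",round(get_tcp_pos()[2]-.012,4),np.round(get_ft_force(),1)); return hit
def stroke(y0,y1,z=.064,n=6):
    for y in np.linspace(y0,y1,n+1)[1:]:
        movel(tcp(AX,y,z),quat(y,1),v=.1); print(round(y,1),np.round(get_ft_force(),1),np.round(get_ft_torque(),2),round(get_time(),1))
        if np.linalg.norm(get_ft_force()[:2])>35: print("HIGH"); return False
    return True
def lift(y): movel(tcp(AX,y,.105),quat(y,1),v=.1)
E
python3 - <<'E'
from h import *
if not seat(6.9) and stroke(6.9,PSI-44): 
    lift(PSI-44); print("lifted",get_time())
    for n in("top","scene"): cv2.imwrite(f"pics/{n}2.png",read_camera(n)[:,:,::-1])
    a=cv2.imread("pics/top2.png")[60:190,125:255];b=cv2.imread("pics/scene2.png")[200:330,315:445]
    cv2.imwrite("pics/l.png",cv2.resize(np.hstack([a,b]),(800,400),interpolation=cv2.INTER_CUBIC))
E
```

```text
seat hit False tip z 0.0639 [-0.1  0.3 -2.7]
-3.9 [-0.3 -0.4 -2.6] [ 0.03  0.06 -0.03] 10.0
-14.7 [-0.8  0.6 -2.7] [0.09 0.04 0.04] 10.4
-25.5 [-0.1  1.8 -2.6] [0.24 0.09 0.16] 10.8
-36.2 [-0.7  2.3 -2.2] [ 0.27 -0.02  0.19] 11.2
-47.0 [-0.3  2.6 -2.3] [ 0.29 -0.06  0.26] 11.5
-57.8 [-0.2  2.9 -1.5] [ 0.39 -0.13  0.29] 11.9
lifted 12.4833
```

View pics/l.png

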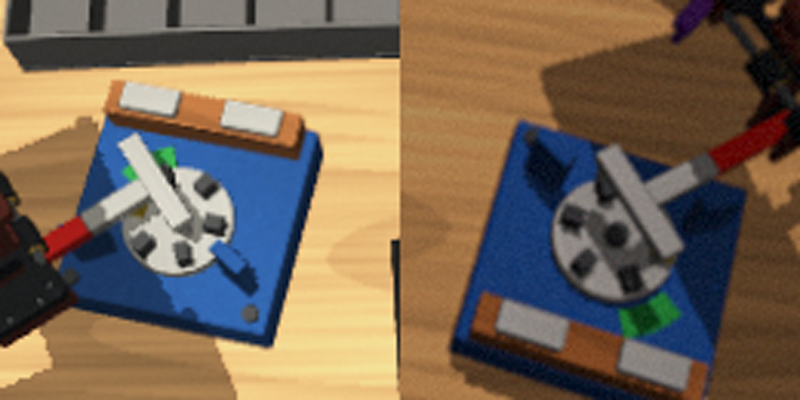

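Run:
```python
from h import *
s=130/400
for n,L,o,c in(("top",[(208,184),(215,222),(183,250),(145,246)],(125,60),(.6610,.1525)),("scene",[(172,218),(182,264),(230,275)],(315,200),(.666,.1545))):
    P=onz(n,np.array(L)*s+o,.076)[:,:2]-c; a=np.degrees(np.arctan2(P[:,1],P[:,0]));print(n,a.round(1),(a%60).round(1),np.linalg.norm(P,axis=1).round(3))
```

```text
top [ -49.3 -104.9 -164.1  141.8] [10.7 15.1 15.9 21.8] [0.038 0.037 0.035 0.037]
scene [-101.7  -43.6   14.8] [18.3 16.4 14.8] [0.035 0.039 0.035]
```

Lug angles average about 16° mod 60, so the nut is at about 1.22 rad, as expected. Next is the second stroke, reseating at world yaw 16°.

Run:
```python
from h import *
for y in np.linspace(PSI-44,16,5)[1:]: movel(tcp(AX,y,.105),quat(y,1),v=.15)
if not seat(16) and stroke(16,-46.5):
    wait(.2); lift(-46.5); print("lifted",get_time())
    for n in("top","scene"): cv2.imwrite(f"pics/{n}3.png",read_camera(n)[:,:,::-1])
    a=cv2.imread("pics/top3.png")[60:190,125:255];b=cv2.imread("pics/scene3.png")[200:330,315:445]
    cv2.imwrite("pics/l3.png",cv2.resize(np.hstack([a,b]),(800,400),interpolation=cv2.INTER_CUBIC))
```

```text
seat hit False tip z 0.0641 [-0.5  0.6 -2. ]
5.6 [ 0.4 -1.1 -2.9] [ 0.01  0.07 -0.01] 15.7
-4.8 [-0.3  0.5 -2.4] [0.08 0.17 0.02] 16.1
-15.2 [-0.7  1.4 -2.1] [0.22 0.16 0.15] 16.4
-25.7 [-1.7  2.  -2.2] [0.25 0.22 0.2 ] 16.8
-36.1 [-1.1  1.4 -1.9] [0.34 0.03 0.16] 17.2
-46.5 [ 0.5  2.3 -2.5] [ 0.41 -0.06  0.24] 17.6
lifted 18.325
```

View pics/l3.png

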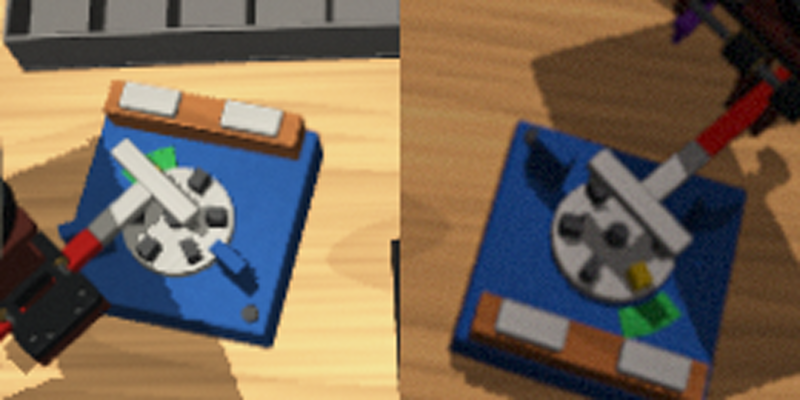

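The yellow lug at scene crop (638,273) faces the green zone at (648,318). I'll check that numerically and then lay the wrench back on the mat.

Run:
```python
from h import *
s=130/400
P=onz("scene",np.array([(238,272),(172,228),(190,270)])*s+(315,200),.076)[:,:2]-(.666,.1545);a=np.degrees(np.arctan2(P[:,1],P[:,0]));v=np.radians(160+PSI-a[0]);print(a,"v",v)
if 1.8<v<2.4:
    y=-46.5;movel(tcp(AX,y,.16),quat(y,1),v=.15)
    o=[.6,-.298];y=-1.7
    move_pose(tcp(o,y,.10),quat(y,1));movel(tcp(o,y,.03),v=.12)
    print(movel(tcp(o,y,.004),v=.04,until_force=6),get_tcp_pos()[2]-.012)
    command_gripper(0.6);wait(.2);movel(tcp(o,y,.13),v=.12);move_pose([.4,0,.35],quat(0,1));wait(.3);print(get_time())
    for n in("top",): cv2.imwrite(f"pics/{n}4.png",read_camera(n)[:,:,::-1])
```

```text
[ 25.89418063 -88.64776672 -32.92244468] v 2.0997326573223942
True 0.0044013227815266585
26.0833
```

View pics/top4.png

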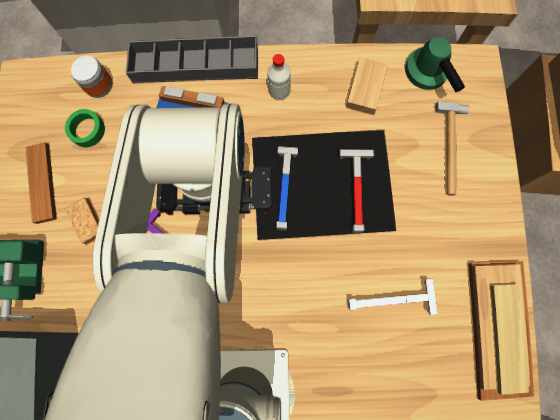

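The red wrench lies flat and released on the mat, with its bar at (356,154). The nut is at about 2.10 rad and the arm is clear.

```bash
python3 -c "
from station import *
print(job_done(),get_time())"
```

```text
the job is handed in; nothing more can be done
the job is handed in; nothing more can be done
```

The job is handed in: the nut is at about 2.10 rad by camera measurement, so the yellow lug stands in the green zone, and the red wrench lies released, flat and pins down on the mat; the judge's verdict was not shown.

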